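# Find the bay that grips right with a spacer gauge

### The arm

A 7-joint arm with a two-finger parallel gripper is mounted at the origin on the work surface. World frame = base frame: x ahead of the robot, y to its left, z up, the work surface at z = 0. Lengths are in m, angles in rad, forces in N, time in s.
With the tool pointing down it reaches from about 0.4 to 0.875 m from the base axis. Payload 19.3 kg.
Tool frame: the origin (TCP) lies at the very end of the fingers, on their centre line; the grasp point (between the pads) lies 19 mm behind it; z points along the fingers, y is the line along which they close (so a half turn about z gives the same grasp; the last joint's range is limited). The gripper opens to 85 mm and grips with 20 to 120 N. Pads are 22 mm wide; open, the fingers measure 114 mm over their backs; the gripper's body (76 mm by 85 mm) begins 54 mm behind the grasp point. The pads swing forward as they close: fully open they stand 13 mm farther back than shut.
Start: joints at [-1.211, 0.521, -0.036, 1.599, 0.021, 1.021, -0.113], TCP at [0.26, 0.568, 0.231] pointing down, gripper open.
Joint ranges: [-2.91, 2.91], [-0.3, 2.13], [-1.5, 1.42], [0.17, 2.43], [-1.26, 4.41], [0.16, 1.93], [-2.52, 2.52]. Speed limits (rad/s): [1.89, 1.89, 2.39, 2.39, 3.01, 3.01, 3.01].

### API

Orientations are given as [roll, pitch, yaw] about the fixed x, y, z axes, in that order (R = Rz(yaw) Ry(pitch) Rx(roll)).
In Python, from workcell import monitor, optics, job_done gives the robot as it stands.
- The arm moves only by the shell command python3 -m handwheel 'ROWS' [FORCE]. ROWS is JSON, a list of rows, each an object of numbers: "dx", "dy", "dz": the shift along the tool's x, y, z in cm; "wx", "wy", "wz": the turn, a rotation vector about the tool's x, y, z in rad; "claw": the opening in per cent of the stroke, from 0 (shut) to 100 (fully open). A call has 1 to 8 rows; each row shifts and turns the commanded pose from where the row before left it, along the tool's axes as they then stand; what a row does not reach is not made up. A row lasts 1/8 s, in which the tool goes at most 62.5 mm and 10.7 degrees, less where a joint would pass 70% of its speed; a pose out of reach is approached as far as the arm can. A call with a gripper value outside its range is refused whole. The fingers move at their own pace and stop on an object; FORCE is the grip in N (left out, the last holds). Time passes only in rows, so rows that do not move let the fingers close. It gives the time, the measured TCP pose, the force, the opening and the grip force at its end, in the units of the state.
- monitor.observe(): the state, without advancing time (a new reading comes with each control period).
- optics.grab_frame(name): name is "scene" or "top" or "wrist"; returns a dict with "frame" (400x640x3 uint8, blue, green, red), "fovy" (degrees; the focal length in pixels is half the picture's height over the tangent of half this angle, whatever the lens; pixels are square), "cx", "cy" (the principal point, pixels), "R" (3x3) and "t" (3): a world point X has camera coordinates R X + t. Camera axes: x right, y down, z forward; pixel columns grow to the right and rows downward; lengths in m; the calibration is good to about 2 mm. A picture is of the moment at which its call begins. There is no depth.
- job_done(): hands the job in; it is judged then, once.
Trained networks look in the newest picture that a camera, given by its name, has taken for a name from the list of things; names that differ only in an ending like _2 or _b are one class to them, and where a whole thing is asked for, a point or a joint stands for the part that bears it (a point fixed in the world has none). Each returns a list of dicts, best first, with "p" (0 to 1); they miss things now and then, are a little off and sometimes report something else, mostly with a low value. They report only what shows in the picture. A call takes as long as a camera call. They do not tell look-alikes from the thing itself.
- optics.masks_of(name, camera): "region" (400x640 bool, what is visible of it) and "rect" ([left, top, width, height] in pixels, round what is visible of it).
The state is a dict: "clock": time; "qpos": joint angles; "qd": joint speeds; "joint_efforts": joint torques, N m; "position": TCP position; "tool_rot": TCP orientation; "force": force on the tool from outside, world axes, zero at the start; "moment": the same for the moment, N m; "grip_width": finger opening in m; "finger_force": force on a finger pad.
Only numpy, scipy, OpenCV 4.12 (cv2) and the standard library are available. Lean on these libraries where they do the work, as an engineer would, in place of code of your own. Each camera call takes 0.05 s, during which the arm holds its last target. There are 200 camera calls.

### The job

Take the spacer gauge with the blue handle out of its orange stand and feel its steel blade down into the bays of the gel casting rack: one bay lets it in almost freely, one refuses it, and one takes it with a light, steady drag. Leave the gauge upright, let go and pushed fully home in the bay with the light steady drag, never forcing it, and do not disturb the tip box, pipette and bottle.

Things in the scene. Friction and masses are not known exactly. Their poses are not given: they have to be found in the camera images.
- gauge: Loose spacer gauge, 110 g, 96 mm tall, standing upright in the stand at the start. Steel blade 5 mm thick (y), 36 mm wide (x), 60 mm long with a rounded lower edge; above it, from 60 to 96 mm over the origin, a blue handle 12 mm thick (y), 40 mm wide (x). Origin: centre of the blade's lower edge; z up. Hold the handle by its 12 mm thickness from above.
- stand: Fixed orange block 70 x 50 mm, 64 mm tall, with a slot 7 mm wide (y), 42 mm long (x), in which the gauge hangs on the underside of its handle (gauge origin 4 mm above the bench). Draw the gauge straight up, 65 mm or more, to clear it. Origin: centre of the underside; x along the slot.
- rack: Fixed grey and white gel casting rack, 82 (x) by 206 (y) by 68 mm high, three alike slots along its x. Origin: centre of the underside; z up. In each bay a fixed white wall, marked by a white strip on top, is on the +y side, its face 2.5 mm from the bay's centre, and a steel spring pad on the -y side, 3 mm from the wall at rest, which yields up to 5 mm. Only the springs differ.
- bay_1 (a point): Bay 1, at y = -60 mm of the rack: centre of its floor, 12 mm above the bench, where the gauge's origin ends when fully home; axes as the rack's. Every bay: mouth 13 mm (y) by 46 mm (x) at the rack's top, funnelling down over 20 mm; the blade meets pad and wall about 35 mm above home. Err to the pad side: 1 mm off to the wall side, it wedges.
- bay_2 (a point): Bay 2, at y = 0 mm of the rack: centre of its floor, 12 mm above the bench, where the gauge's origin ends when fully home; axes as the rack's. Which bay is which is drawn anew each time. Free bay: pad force 0.5 N, under 2 N to slide down. Light-drag bay: pad force 9 N, 4 to 11 N to enter, then 2.5 to 9 N of steady drag while it slides, either way.
- bay_3 (a point): Bay 3, at y = 60 mm of the rack: centre of its floor, 12 mm above the bench, where the gauge's origin ends when fully home; axes as the rack's. Refusing bay: a solid stop, the blade halts 30 to 40 mm above home however hard it is pushed. Pressing down with more than about 20 N is forcing.
- tipbox: Bystander: orange pipette tip box 90 x 126 mm, 82 mm tall with its white tips. Origin: centre of the underside.
- pipette: Bystander: grey, yellow and white pipette lying flat, 265 mm long along its x, 26 mm high. Origin: on the bench, under the pipette about its middle.
- reagent: Bystander: amber bottle, 60 mm diameter, 120 mm tall. Origin: centre of the underside.
Things that resemble listed ones, but are neither listed nor needed, are in the scene too. Of the things that look like the gauge, take the one that is farthest to the robot's right at the start.

How it is judged:
On the way:
1. the gauge is drawn up out of its stand (z of gauge in the frame of stand above 0.064 m), for 0.1 s.
At the end, for the whole second after the job is handed in: The gauge stands upright (within 0.1 rad), at rest and released, fully home in a bay (its origin within 4 mm of the bay floor's height and 9 mm of its centre), and that bay is the light-drag one: the rack grips the blade with more than 8 N counted over both faces (the free bay gives about 2 N) (((horizontal distance between gauge and bay_1 below 0.009 m and z of gauge in the frame of bay_1 between -0.004 and 0.004 m) or (horizontal distance between gauge and bay_2 below 0.009 m and z of gauge in the frame of bay_2 between -0.004 and 0.004 m) or (horizontal distance between gauge and bay_3 below 0.009 m and z of gauge in the frame of bay_3 between -0.004 and 0.004 m)) and contact force between gauge and rack above 8 N and angle between gauge's own z axis and vertical below 0.1 rad and linear speed of gauge below 0.02 m/s and contact force between the fingers and gauge below 0.1 N); the robot touches nothing.
It fails at once if the gauge is forced: it bears on the rack with more than 65 N, counted over wall and pad together (25 to 30 N of downward push in a refusing bay) (contact force between gauge and rack above 65 N).
It fails at once if a bystander is moved by more than 20 mm (distance of any of tipbox, pipette, reagent from where it was at the start of the episode above 0.02 m).
It also fails if it takes over 58 s, if anything falls off the work surface, if the arm or the gripper's body presses on something with over 40 N, if the wrist force passes 120 N, or if a joint passes its speed limit or range.

## Working session

There is one attempt and no reset: what is moved stays moved. The work goes in short steps, Python scripts to look and compute and a shell command to move; the robot and the scene stay as the last step left them, time stands still between calls to the robot, and variables do not carry over. Pictures are saved under pics/ and viewed, at most 10 in all, crops included, and the job is handed in when it is done.

```bash
mkdir -p pics
cat > h.py <<'E'
import numpy as np, cv2, math
from workcell import monitor, optics
def K(f):
    h=f["frame"].shape[0]; return h/2/math.tan(math.radians(f["fovy"])/2)
def ray(f,u,v,z):
    R=np.array(f["R"]);t=np.array(f["t"]);d=R.T@np.array([(u-f["cx"])/K(f),(v-f["cy"])/K(f),1]);c=-R.T@t
    return c+d*(z-c[2])/d[2]
def proj(f,X):
    p=np.array(f["R"])@np.array(X)+np.array(f["t"]); return p[:2]/p[2]*K(f)+[f["cx"],f["cy"]]
E
python3 - <<'E'
from h import *
s=monitor.observe();print({k:np.round(v,3).tolist() for k,v in s.items()})
for c in("top","scene"):
    f=optics.grab_frame(c);cv2.imwrite(f"pics/{c}0.png",f["frame"])
    print(c,f["fovy"],np.round(f["R"],3).tolist(),np.round(f["t"],3).tolist())
    for n in("gauge","stand","rack","tipbox","pipette","reagent"):
        for m in optics.masks_of(n,c): print(n,round(m["p"],2),m["rect"],int(m["region"].sum()))
E
```

```text
{'clock': 0.0, 'qpos': [-1.211, 0.522, -0.036, 1.6, 0.021, 1.021, -0.113], 'qd': [-0.0, 0.001, 0.002, 0.001, 0.001, 0.0, 0.0], 'joint_efforts': [-0.0, -92.711, 1.98, -36.995, 0.018, 0.008, 0.0], 'position': [0.26, 0.568, 0.231], 'tool_rot': [-3.14, 0.0, 2.712], 'force': [0.187, 0.636, 0.456], 'moment': [0.021, -0.031, -0.004], 'finger_force': 0.0, 'grip_width': 0.085}
top 54.68158035545909 [[-0.021, -1.0, 0.008], [-0.994, 0.02, -0.107], [0.107, -0.01, -0.994]] [0.022, 0.604, 0.926]
gauge 0.71 [187.4, 236.5, 18.6, 20.0] 244
gauge 0.59 [202.7, 270.5, 17.6, 19.3] 247
stand 0.97 [235.7, 236.3, 28.6, 31.5] 608
stand 0.56 [333.7, 209.8, 85.2, 52.4] 2756
rack 0.72 [332.1, 208.7, 88.4, 52.8] 2750
tipbox 0.97 [257.2, 114.4, 48.6, 37.5] 2004
pipette 0.65 [474.2, 190.4, 13.2, 94.7] 812
reagent 0.66 [122.6, 188.0, 36.3, 28.1] 769
scene 51.81618680074447 [[-0.418, 0.908, 0.014], [0.624, 0.299, -0.722], [-0.66, -0.293, -0.692]] [0.239, -0.351, 1.515]
gauge 0.8 [428.8, 187.8, 11.9, 31.8] 182
gauge 0.77 [420.3, 169.3, 10.2, 29.7] 172
gauge 0.6 [386.1, 171.4, 13.9, 22.1] 141
stand 0.78 [377.6, 180.4, 27.8, 36.9] 717
rack 0.92 [254.3, 141.0, 65.9, 63.3] 2366
tipbox 0.95 [285.9, 232.9, 66.3, 59.9] 2569
pipette 0.61 [185.3, 134.1, 47.7, 32.2] 404
pipette 0.44 [283.9, 233.2, 65.6, 58.4] 2487
reagent 0.86 [462.0, 226.3, 37.3, 46.2] 1061
```

Run:
```python
import cv2
a=cv2.imread("pics/top0.png")[100:300,110:510];a=cv2.resize(a,None,fx=2,fy=2,interpolation=2);cv2.imwrite("pics/a.png",a)
b=cv2.imread("pics/scene0.png")[120:300,170:510];b=cv2.resize(b,None,fx=2.3,fy=2.3,interpolation=2);cv2.imwrite("pics/b.png",b)
```

```text
(no output)
```

View pics/a.png

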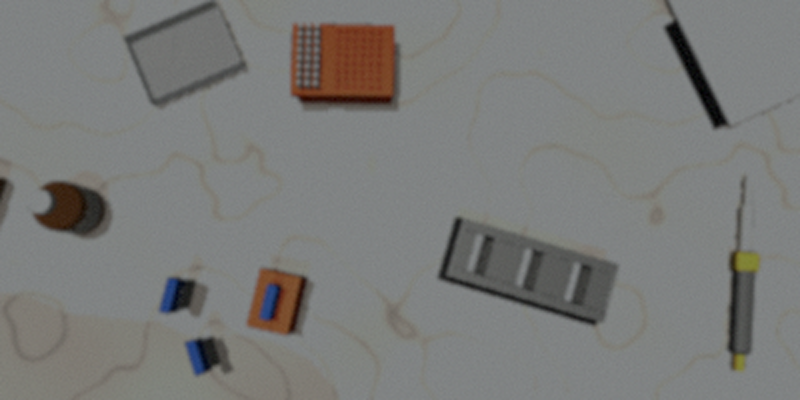

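View pics/b.png

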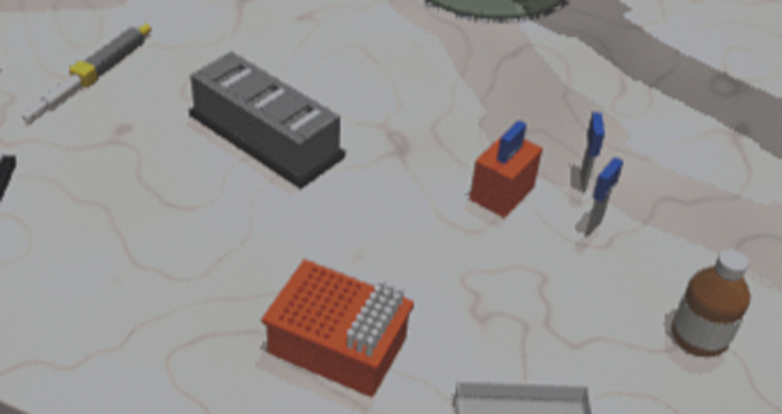

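The top view shows the gauge in its stand near full-frame pixel (244,250), and it is the rightmost of the three look-alikes. The rack is centred near (375,235), with its white strips on the left, which is world +y. The bystanders are well clear. Next I'll get coarse poses.

Run:
```python
from h import *
f=optics.grab_frame("top");im=f["frame"].astype(int)
b=((im[:,:,0]-im[:,:,2]>40)).astype(np.uint8)
n,l,s,c=cv2.connectedComponentsWithStats(b)
for i in range(1,n):
    if s[i,4]>30:
        r=cv2.minAreaRect(np.argwhere(l==i)[:,::-1].astype(np.float32));P=[ray(f,*p,0.1)[:2] for p in cv2.boxPoints(r)]
        print("blue",s[i],ray(f,*c[i],0.1).round(3),np.round(P,3).tolist())
for nme,z in(("stand",.064),("rack",.068)):
    m=optics.masks_of(nme,"top")[0]["region"]
    r=cv2.minAreaRect(np.argwhere(m)[:,::-1].astype(np.float32));print(nme,r,[ray(f,*p,z)[:2].round(3).tolist() for p in cv2.boxPoints(r)], ray(f,*r[0],z))
```

```text
blue [ 525  159   96   57 2330] [ 0.612 -0.58   0.1  ] [[0.638, -0.475], [0.681, -0.686], [0.588, -0.697], [0.546, -0.489]]
blue [  9 179  60  33 709] [0.622 0.656 0.1  ] [[0.619, 0.713], [0.659, 0.704], [0.619, 0.578], [0.579, 0.587]]
blue [190 239   9  17  92] [0.492 0.288 0.1  ] [[0.476, 0.298], [0.512, 0.289], [0.509, 0.277], [0.473, 0.286]]
blue [241 243   8  16  82] [0.483 0.174 0.1  ] [[0.467, 0.184], [0.501, 0.175], [0.499, 0.165], [0.464, 0.174]]
blue [203 271  10  16  90] [0.422 0.257 0.1  ] [[0.438, 0.269], [0.441, 0.257], [0.407, 0.245], [0.404, 0.258]]
stand ((247.97059631347656, 251.11764526367188), (26.19384765625, 31.28709602355957), 14.03624439239502) [[0.453, 0.211], [0.524, 0.193], [0.508, 0.133], [0.437, 0.151]] [0.48034014 0.17227966 0.064     ]
rack ((373.8823547363281, 236.10549926757812), (85.70870208740234, 32.9452018737793), 16.348173141479492) [[0.503, -0.017], [0.577, -0.041], [0.516, -0.234], [0.442, -0.209]] [ 0.50930795 -0.1256101   0.068     ]
```

```bash
python3 -m handwheel '[{"dx":-4.5,"dy":-3.3},{"dx":-4.5,"dy":-3.3},{"dx":-4.5,"dy":-3.3},{"dx":-4.5,"dy":-3.3},{"dx":-4.5,"dy":-3.3},{"dx":-4.5,"dy":-3.3},{"dx":-4.5,"dy":-3.3},{"dx":-4.5,"dy":-3.3}]'
python3 -m handwheel '[{"wz":-0.17},{}]'
cat > w.py <<'E'
from h import *
import sys
s=monitor.observe();f=optics.grab_frame("wrist");cv2.imwrite(f"pics/{sys.argv[1]}.png",f["frame"])
print(s["clock"],np.round(s["position"],4),np.round(s["tool_rot"],4),np.round(s["force"],2),s["grip_width"])
np.savez(f"pics/{sys.argv[1]}.npz",**{k:f[k] for k in f})
E
python3 w.py w1
```

```text
0.85 [0.2605 0.5681 0.2313] [-3.1416  0.      2.7118] [-0.32 -0.17  0.1 ] 0.08532186051175501schema error: expected keys dx, dy, dz, wx, wy, wz, claw
schema error: expected keys dx, dy, dz, wx, wy, wz, claw
```

View pics/w1.png

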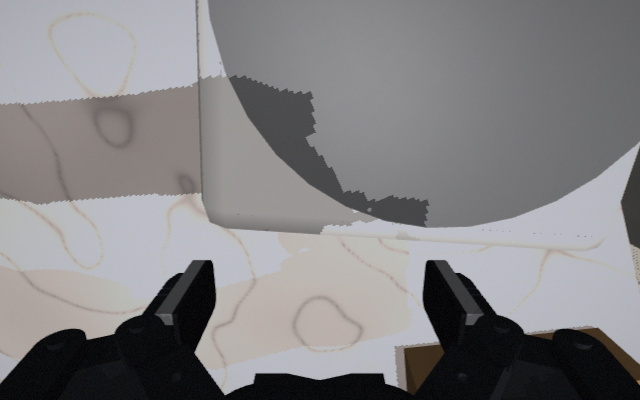

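The wrist camera shows only bench and the robot's base because the move was refused: every row needs all the keys.

```bash
python3 -m handwheel '[{"dx":-4.5,"dy":-3.3,"dz":0,"wx":0,"wy":0,"wz":0,"claw":100},{"dx":-4.5,"dy":-3.3,"dz":0,"wx":0,"wy":0,"wz":0,"claw":100},{"dx":-4.5,"dy":-3.3,"dz":0,"wx":0,"wy":0,"wz":0,"claw":100},{"dx":-4.5,"dy":-3.3,"dz":0,"wx":0,"wy":0,"wz":0,"claw":100},{"dx":-4.5,"dy":-3.3,"dz":0,"wx":0,"wy":0,"wz":0,"claw":100},{"dx":-4.5,"dy":-3.3,"dz":0,"wx":0,"wy":0,"wz":0,"claw":100},{"dx":-4.5,"dy":-3.3,"dz":0,"wx":0,"wy":0,"wz":0,"claw":100},{"dx":-4.5,"dy":-3.3,"dz":0,"wx":0,"wy":0,"wz":0,"claw":100}]' && python3 -m handwheel '[{"dx":0,"dy":0,"dz":0,"wx":0,"wy":0,"wz":-0.17,"claw":100},{"dx":0,"dy":0,"dz":0,"wx":0,"wy":0,"wz":0,"claw":100}]'
python3 w.py w2
```

```text
clock: 1.9
position: [0.4784, 0.1766, 0.2316]
tool_rot: [3.141, 0.0, 2.712]
force: [-0.2, 1.4, 0.2]
grip_width: 0.0857
finger_force: 0.0
clock: 2.15
position: [0.4778, 0.1779, 0.2313]
tool_rot: [3.141, -0.0, 2.88]
force: [-0.4, -0.2, 0.8]
grip_width: 0.0856
finger_force: 0.0
2.15 [0.4778 0.1779 0.2313] [ 3.1413e+00 -1.0000e-04  2.8803e+00] [-0.45 -0.18  0.76] 0.08557830271338002
```

View pics/w2.png

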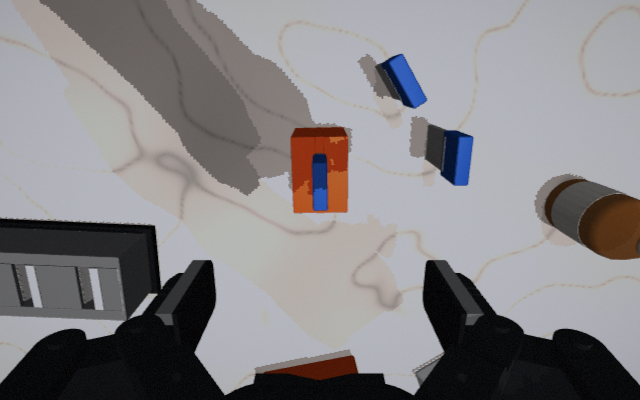

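The wrist view shows the stand with the blue handle at about (320,182). The two decoys are at upper right and the rack's edge is at left. I'll fit the handle box to the blue mask.

```bash
cat >> h.py <<'E'
from scipy.optimize import minimize
def hull(f,p,sx,sy,z0,z1,S=8):
    c,s=math.cos(p[2]),math.sin(p[2])
    P=np.array([proj(f,[p[0]+c*a*sx-s*b*sy,p[1]+s*a*sx+c*b*sy,z]) for a in(-.5,.5) for b in(-.5,.5) for z in(z0,z1)])
    return cv2.convexHull(P.astype(np.float32))
def fit(f,mask,p0,sx,sy,z0,z1,sc=4):
    """p: x,y,yaw maximising IoU of projected box and mask"""
    M=cv2.resize(mask.astype(np.uint8),None,fx=sc,fy=sc,interpolation=0)
    def cost(q):
        p=[q[0]/100,q[1]/100,q[2]/10]; I=np.zeros_like(M); cv2.fillConvexPoly(I,np.round((hull(f,p,sx,sy,z0,z1)+.5)*sc*16).astype(np.int32),1,shift=4)
        return 1-(I&M).sum()/(I|M).sum()
    best=None
    q=[p0[0]*100,p0[1]*100,p0[2]*10]
    for k in range(3):
        sp=[1,.5,.2][k]
        r=minimize(cost,q,method="Nelder-Mead",options=dict(initial_simplex=[q]+[np.add(q,sp*np.eye(3)[i]) for i in range(3)],xatol=.002,fatol=1e-5)); q=list(r.x)
    return np.array([q[0]/100,q[1]/100,q[2]/10]),r.fun
E
python3 - <<'E'
from h import *
f=dict(np.load("pics/w2.npz"));im=f["frame"].astype(int)
b=(im[:,:,0]-im[:,:,2]>40)&(im[:,:,0]>im[:,:,1]+30);n,l=cv2.connectedComponents(b.astype(np.uint8))
m=l==l[182,320];print(m.sum())
p,c=fit(f,m,[.483,.174,-.255],.040,.012,.064,.100);print(p.round(4),c)
o=(im[:,:,2]-im[:,:,0]>60);o[:,:250]=0;o[:,400:]=0;o[:110]=0;o[230:]=0;o|=m
# stand top + handle: fit stand alone approximating
p2,c2=fit(f,o,[.483,.174,-.255],.070,.050,0,.064);print(p2.round(4),c2)
s=monitor.observe();psi=s["tool_rot"][2];d=p[:2]-s["position"][:2]
print("dx,dy cm",100*(d@[math.cos(psi),math.sin(psi)]),100*(d@[math.sin(psi),-math.cos(psi)]),"wz",-(p[2]+math.pi-psi))
E
```

```text
759
[ 0.4793  0.1778 -0.2548] 0.13823445926766964
[ 0.48    0.1778 -0.2386] 0.053162437202112556
dx,dy cm -0.17893330573206648 -0.0048823488949142685 wz -0.008400391717515276
```

```bash
python3 -m handwheel '[{"dx":-0.17,"dy":0,"dz":5,"wx":0,"wy":0,"wz":0,"claw":60},{"dx":0,"dy":0,"dz":5,"wx":0,"wy":0,"wz":0,"claw":60},{"dx":0,"dy":0,"dz":4,"wx":0,"wy":0,"wz":0,"claw":60},{"dx":0,"dy":0,"dz":2,"wx":0,"wy":0,"wz":0,"claw":60},{"dx":0,"dy":0,"dz":0,"wx":0,"wy":0,"wz":0,"claw":60}]' 60 && python3 -m handwheel '[{"dx":0,"dy":0,"dz":0,"wx":0,"wy":0,"wz":0,"claw":0},{"dx":0,"dy":0,"dz":0,"wx":0,"wy":0,"wz":0,"claw":0},{"dx":0,"dy":0,"dz":0,"wx":0,"wy":0,"wz":0,"claw":0},{"dx":0,"dy":0,"dz":0,"wx":0,"wy":0,"wz":0,"claw":0},{"dx":0,"dy":0,"dz":0,"wx":0,"wy":0,"wz":0,"claw":0}]' 60
```

```text
clock: 2.82
position: [0.4783, 0.1781, 0.0703]
tool_rot: [-3.14, -0.002, 2.88]
force: [-0.2, 0.6, -0.5]
grip_width: 0.0516
finger_force: 0.0
clock: 3.45
position: [0.4798, 0.178, 0.0724]
tool_rot: [3.14, 0.001, 2.881]
force: [-2.0, 0.7, 10.1]
grip_width: 0.0112
finger_force: 58.4
```

```bash
python3 -m handwheel '[{"dx":0,"dy":0,"dz":-1,"wx":0,"wy":0,"wz":0,"claw":0},{"dx":0,"dy":0,"dz":-2,"wx":0,"wy":0,"wz":0,"claw":0},{"dx":0,"dy":0,"dz":-2,"wx":0,"wy":0,"wz":0,"claw":0},{"dx":0,"dy":0,"dz":-2,"wx":0,"wy":0,"wz":0,"claw":0},{"dx":0,"dy":0,"dz":-2,"wx":0,"wy":0,"wz":0,"claw":0},{"dx":0,"dy":0,"dz":-2,"wx":0,"wy":0,"wz":0,"claw":0},{"dx":0,"dy":0,"dz":-2,"wx":0,"wy":0,"wz":0,"claw":0},{"dx":0,"dy":0,"dz":0,"wx":0,"wy":0,"wz":0,"claw":0}]'
python3 - <<'E'
from h import *
s=monitor.observe();psi=s["tool_rot"][2];d=np.array([.52,-.06])-s["position"][:2]
print("dx,dy cm",100*(d@[math.cos(psi),math.sin(psi)]),100*(d@[math.sin(psi),-math.cos(psi)]))
E
```

```text
clock: 4.45
position: [0.48, 0.1779, 0.2031]
tool_rot: [3.14, 0.002, 2.881]
force: [-0.5, -0.2, -0.7]
grip_width: 0.011
finger_force: 58.5
dx,dy cm -9.990704669978964 -21.962159114268744
```

```bash
python3 -m handwheel '[{"dx":-3.3,"dy":-3.7,"dz":0,"wx":0,"wy":0,"wz":0,"claw":0},{"dx":-3.3,"dy":-3.7,"dz":0,"wx":0,"wy":0,"wz":0,"claw":0},{"dx":-3.3,"dy":-3.7,"dz":0,"wx":0,"wy":0,"wz":0,"claw":0},{"dx":-3.3,"dy":-3.7,"dz":0,"wx":0,"wy":0,"wz":0,"claw":0},{"dx":0,"dy":0,"dz":0,"wx":0,"wy":0,"wz":0,"claw":0},{"dx":0,"dy":0,"dz":0,"wx":0,"wy":0,"wz":0,"claw":0}]'; python3 w.py w3
python3 - <<'E'
from h import *
for m in optics.masks_of("rack","wrist"): print(m["p"],m["rect"])
E
```

```text
clock: 5.2
position: [0.5684, 0.0011, 0.2008]
tool_rot: [-3.142, -0.001, 2.882]
force: [0.2, 0.4, -1.1]
grip_width: 0.0114
finger_force: 58.6
5.2 [0.5684 0.0011 0.2008] [-3.1416e+00 -1.0000e-03  2.8817e+00] [ 0.19  0.38 -1.08] 0.01135083182507662
0.6 [0.0, 89.9, 285.4, 117.4]
```

View pics/w3.png

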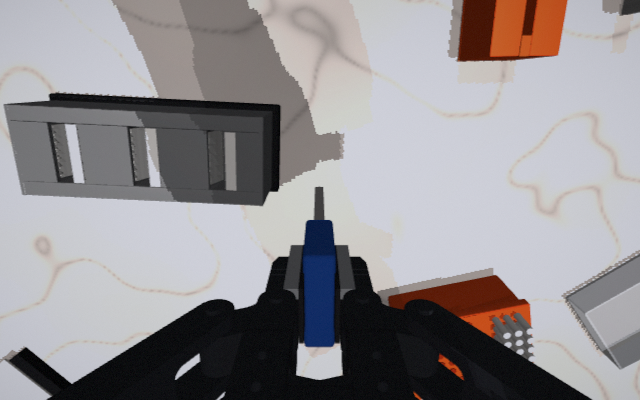

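The rack fills the left of the view with slots near x = 63, 139 and 223. Each white strip is on the right, which is +y. The gauge hangs upright at (320,190–345). I'll zoom in on the rack.

```bash
python3 -c "
import cv2
a=cv2.imread('pics/w3.png')[80:220,0:300];cv2.imwrite('pics/w3c.png',cv2.resize(a,(795,371),interpolation=2))"
```

```text
(no output)
```

View pics/w3c.png

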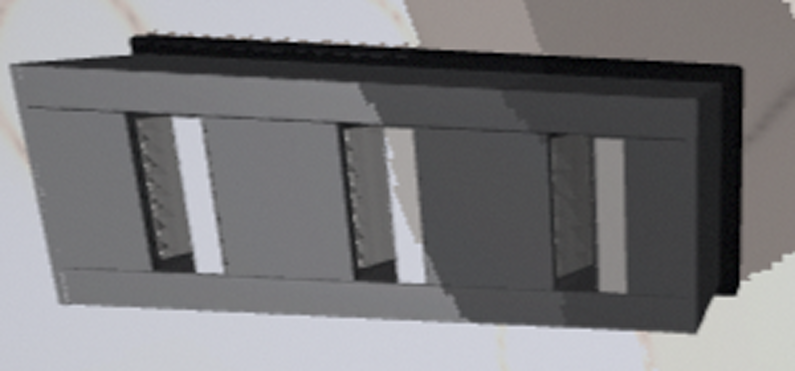

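Run:
```python
from h import *
f=dict(np.load("pics/w3.npz"));k=lambda u,v:ray(f,u/2.65-.3,v/2.65+80-.3,.068)[:2]
TL,TR,BR,BL=k(12,65),k(697,97),k(697,333),k(62,303)
print([c.round(4).tolist() for c in(TL,TR,BR,BL)],[np.linalg.norm(a-b).round(4) for a,b in((TL,TR),(BL,BR),(TL,BL),(TR,BR))])
y=(TR-TL)+(BR-BL);y/=np.linalg.norm(y);yaw=math.atan2(-y[0],y[1]);x=np.array([math.cos(yaw),math.sin(yaw)]);c=(TL+TR+BR+BL)/4
print("centre",c,"yaw",yaw)
for n,q in dict(b1l=[(130,115),(157,270)],b1m=[(172,115),(197,272)],b1r=[(206,118),(223,272)],b2l=[(340,125),(357,280)],b2m=[(385,127),(400,282)],b2r=[(414,129),(427,283)],b3l=[(552,135),(556,290)],b3m=[(596,138),(599,292)],b3r=[(624,139),(626,293)]).items():
    print(n,[((k(*p)-c)@np.array([x,y]).T*1000).round(1).tolist() for p in q])
# gauge held: fit handle + blade tip
s=dict(monitor.observe());print(np.round(s["position"],4))
im=f["frame"].astype(int);b=(im[:,:,0]-im[:,:,2]>40)&(im[:,:,0]>im[:,:,1]+30);b[:,:290]=0;b[:,350:]=0;b[:200]=0
zb=.2008-.0684
print(fit(f,b,[.5684,.0011,-.26],.04,.012,zb+.06,zb+.096))
for X in(-.018,.018):
  for Z in (0,.06,.096):
    c_,s_=math.cos(2.8817),math.sin(2.8817);print(X,Z,proj(f,[.5684+X*c_,.0011+X*s_,zb+Z]).round(1))
```

```text
[[0.4486, -0.2084], [0.5063, -0.0259], [0.5737, -0.0473], [0.5152, -0.2297]] [np.float64(0.1914), np.float64(0.1915), np.float64(0.0699), np.float64(0.0707)]
centre [ 0.51094993 -0.12779053] yaw -0.30862473969896104
b1l [[-22.6, -65.2], [23.1, -65.3]]
b1m [[-23.2, -53.3], [23.2, -53.5]]
b1r [[-22.8, -43.8], [22.8, -45.7]]
b2l [[-22.6, -5.9], [23.4, -6.0]]
b2m [[-22.7, 6.8], [23.4, 6.8]]
b2r [[-22.5, 15.1], [23.3, 14.9]]
b3l [[-22.7, 54.3], [23.7, 53.4]]
b3m [[-22.4, 66.9], [23.7, 66.3]]
b3r [[-22.5, 74.9], [23.6, 74.4]]
[0.5684 0.0019 0.2011]
(array([ 0.56873719,  0.00090933, -0.2607471 ]), np.float64(0.11034971644612479))
-0.018 0 [318.9 239.5]
-0.018 0.06 [318.8 292.4]
-0.018 0.096 [318.7 345.2]
0.018 0 [318.8 185.2]
0.018 0.06 [318.7 222.5]
0.018 0.096 [318.6 261. ]
```

```bash
python3 -m handwheel '[{"dx":0,"dy":0,"dz":0,"wx":0,"wy":0,"wz":0.0487,"claw":0},{"dx":0.76,"dy":-4.06,"dz":0,"wx":0,"wy":0,"wz":0,"claw":0},{"dx":0.75,"dy":-4.06,"dz":0,"wx":0,"wy":0,"wz":0,"claw":0},{"dx":0,"dy":0,"dz":3,"wx":0,"wy":0,"wz":0,"claw":0},{"dx":0,"dy":0,"dz":2.6,"wx":0,"wy":0,"wz":0,"claw":0},{"dx":0,"dy":0,"dz":0,"wx":0,"wy":0,"wz":0,"claw":0},{"dx":0,"dy":0,"dz":0,"wx":0,"wy":0,"wz":0,"claw":0}]'; python3 w.py w4;python3 -c "
import cv2
a=cv2.imread('pics/w4.png')[130:280,200:420];cv2.imwrite('pics/w4c.png',cv2.resize(a,(792,540),interpolation=2))"
```

```text
clock: 6.18
position: [0.5302, -0.0715, 0.1462]
tool_rot: [3.141, 0.001, 2.834]
force: [0.0, 0.1, 1.1]
grip_width: 0.0114
finger_force: 58.7
6.175 [ 0.5302 -0.0715  0.1462] [3.1413e+00 8.0000e-04 2.8339e+00] [0.05 0.13 1.1 ] 0.011371758782984144
```

View pics/w4c.png

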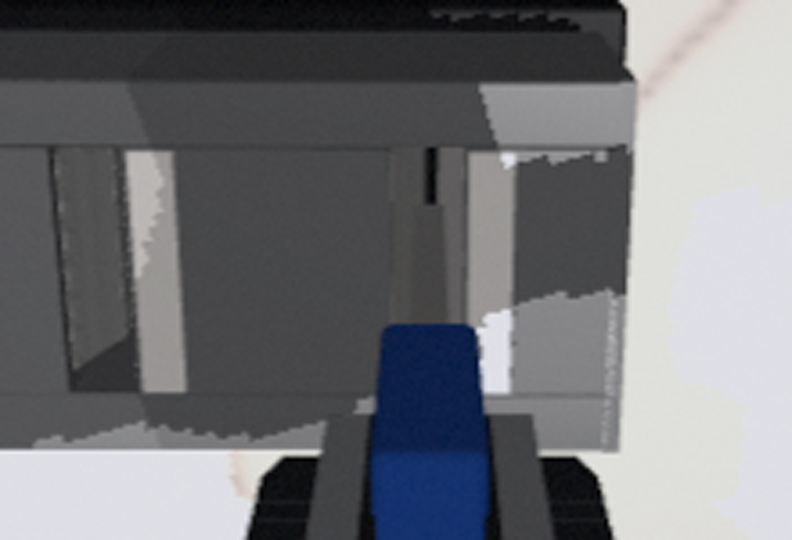

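The blade tip hangs above bay 3's mouth. Blade centre is at crop x ≈ 428 and the pad–wall slit runs 425–437, so the blade needs about 1.3 mm towards the pad (-y). Then I'll go down into the funnel.

```bash
python3 -m handwheel '[{"dx":0,"dy":-0.13,"dz":0,"wx":0,"wy":0,"wz":0,"claw":0},{"dx":0,"dy":0,"dz":0.9,"wx":0,"wy":0,"wz":0,"claw":0},{"dx":0,"dy":0,"dz":0.9,"wx":0,"wy":0,"wz":0,"claw":0},{"dx":0,"dy":0,"dz":0.6,"wx":0,"wy":0,"wz":0,"claw":0},{"dx":0,"dy":0,"dz":0,"wx":0,"wy":0,"wz":0,"claw":0}]'; python3 -m handwheel '[{"dx":0,"dy":0,"dz":0.15,"wx":0,"wy":0,"wz":0,"claw":0},{"dx":0,"dy":0,"dz":0.15,"wx":0,"wy":0,"wz":0,"claw":0}]';python3 -m handwheel '[{"dx":0,"dy":0,"dz":0.1,"wx":0,"wy":0,"wz":0,"claw":0},{"dx":0,"dy":0,"dz":0.1,"wx":0,"wy":0,"wz":0,"claw":0}]'
```

```text
clock: 6.85
position: [0.5292, -0.0731, 0.1207]
tool_rot: [-3.141, -0.001, 2.833]
force: [0.5, 1.2, -0.8]
grip_width: 0.0109
finger_force: 58.8
clock: 7.1
position: [0.5298, -0.073, 0.1185]
tool_rot: [3.141, 0.001, 2.833]
force: [1.8, 3.5, 3.0]
grip_width: 0.011
finger_force: 59.1
clock: 7.35
position: [0.5299, -0.0727, 0.1165]
tool_rot: [3.141, 0.001, 2.833]
force: [2.4, 5.9, 4.2]
grip_width: 0.0107
finger_force: 59.4
```

```bash
for i in 1; do python3 -m handwheel '[{"dx":0,"dy":0,"dz":0.1,"wx":0,"wy":0,"wz":0,"claw":0},{"dx":0,"dy":0,"dz":0.1,"wx":0,"wy":0,"wz":0,"claw":0}]'; done; python3 -c "
from h import *
print([(np.round(monitor.observe()['force'],2)) for _ in range(3)])"
```

```text
clock: 7.6
position: [0.5303, -0.0725, 0.1149]
tool_rot: [3.14, 0.001, 2.834]
force: [0.6, 7.8, 18.6]
grip_width: 0.0113
finger_force: 61.6
[array([ 0.56,  7.79, 18.57]), array([ 0.56,  7.79, 18.57]), array([ 0.56,  7.79, 18.57])]
```

```bash
python3 -m handwheel '[{"dx":0,"dy":0,"dz":-0.3,"wx":0,"wy":0,"wz":0,"claw":0},{"dx":0,"dy":0.06,"dz":0,"wx":0,"wy":0,"wz":0,"claw":0},{"dx":0,"dy":0,"dz":0,"wx":0,"wy":0,"wz":0,"claw":0}]'; python3 -m handwheel '[{"dx":0,"dy":0,"dz":0.1,"wx":0,"wy":0,"wz":0,"claw":0},{"dx":0,"dy":0,"dz":0.1,"wx":0,"wy":0,"wz":0,"claw":0}]';python3 -m handwheel '[{"dx":0,"dy":0,"dz":0.07,"wx":0,"wy":0,"wz":0,"claw":0},{"dx":0,"dy":0,"dz":0,"wx":0,"wy":0,"wz":0,"claw":0}]'
```

```text
clock: 7.98
position: [0.5297, -0.0726, 0.1173]
tool_rot: [3.141, 0.0, 2.833]
force: [2.3, 3.9, 2.4]
grip_width: 0.0109
finger_force: 59.3
clock: 8.22
position: [0.53, -0.0723, 0.1154]
tool_rot: [3.141, 0.001, 2.833]
force: [1.3, 6.5, 5.5]
grip_width: 0.0109
finger_force: 59.6
clock: 8.48
position: [0.5301, -0.0722, 0.1149]
tool_rot: [3.141, 0.001, 2.833]
force: [1.0, 6.3, 8.6]
grip_width: 0.0109
finger_force: 60.3
```

```bash
python3 -m handwheel '[{"dx":0,"dy":0,"dz":-0.3,"wx":0,"wy":0,"wz":0,"claw":0},{"dx":0,"dy":0.08,"dz":0,"wx":0,"wy":0,"wz":0,"claw":0},{"dx":0,"dy":0,"dz":0,"wx":0,"wy":0,"wz":0,"claw":0}]'; python3 -m handwheel '[{"dx":0,"dy":0,"dz":0.1,"wx":0,"wy":0,"wz":0,"claw":0},{"dx":0,"dy":0,"dz":0.1,"wx":0,"wy":0,"wz":0,"claw":0},{"dx":0,"dy":0,"dz":0.1,"wx":0,"wy":0,"wz":0,"claw":0}]';python3 -m handwheel '[{"dx":0,"dy":0,"dz":0.1,"wx":0,"wy":0,"wz":0,"claw":0},{"dx":0,"dy":0,"dz":0,"wx":0,"wy":0,"wz":0,"claw":0}]'
```

```text
clock: 8.85
position: [0.5297, -0.0722, 0.1174]
tool_rot: [-3.141, -0.0, 2.833]
force: [0.8, 1.5, 0.2]
grip_width: 0.011
finger_force: 59.0
clock: 9.22
position: [0.5302, -0.0719, 0.1149]
tool_rot: [3.141, 0.001, 2.833]
force: [-1.4, 2.4, 17.4]
grip_width: 0.0107
finger_force: 61.6
clock: 9.48
position: [0.5304, -0.0719, 0.1146]
tool_rot: [3.141, 0.001, 2.833]
force: [-2.5, 3.7, 21.0]
grip_width: 0.011
finger_force: 62.4
```

Bay 3 stops solidly at the same height, about 34.5 mm above home, at three lateral offsets. It is the refusing bay. Next is bay 2.

```bash
python3 -m handwheel '[{"dx":0,"dy":0,"dz":-1.5,"wx":0,"wy":0,"wz":0,"claw":0},{"dx":0,"dy":0,"dz":-3,"wx":0,"wy":0,"wz":0,"claw":0},{"dx":0,"dy":-3,"dz":0,"wx":0,"wy":0,"wz":0,"claw":0},{"dx":0,"dy":-3,"dz":0,"wx":0,"wy":0,"wz":0,"claw":0},{"dx":0,"dy":0,"dz":1,"wx":0,"wy":0,"wz":0,"claw":0},{"dx":0,"dy":0,"dz":0,"wx":0,"wy":0,"wz":0,"claw":0},{"dx":0,"dy":0,"dz":0,"wx":0,"wy":0,"wz":0,"claw":0}]'; python3 w.py w5;python3 -c "
import cv2
a=cv2.imread('pics/w5.png')[130:280,200:420];cv2.imwrite('pics/w5c.png',cv2.resize(a,(792,540),interpolation=2))"
```

```text
clock: 10.35
position: [0.5118, -0.1284, 0.1487]
tool_rot: [3.141, -0.0, 2.834]
force: [-0.5, 0.2, -0.7]
grip_width: 0.0112
finger_force: 59.3
10.35 [ 0.5118 -0.1284  0.1487] [ 3.1415e+00 -3.0000e-04  2.8340e+00] [-0.53  0.18 -0.75] 0.011199061518241845
```

View pics/w5c.png

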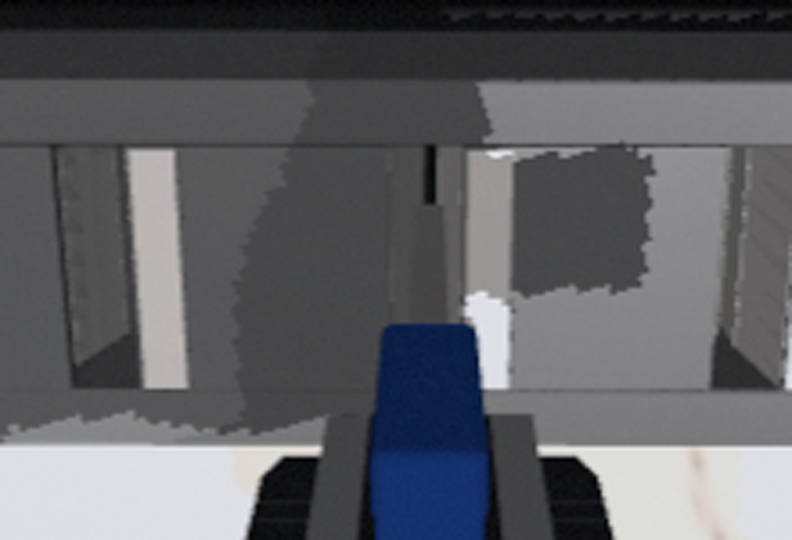

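Bay 2's mouth spans crop x 388–466 with the blade centred at about 428, the same as at bay 3. I'll bias slightly towards the pad and go down.

```bash
python3 -m handwheel '[{"dx":0,"dy":-0.06,"dz":0.9,"wx":0,"wy":0,"wz":0,"claw":0},{"dx":0,"dy":0,"dz":0.9,"wx":0,"wy":0,"wz":0,"claw":0},{"dx":0,"dy":0,"dz":0.9,"wx":0,"wy":0,"wz":0,"claw":0},{"dx":0,"dy":0,"dz":0.2,"wx":0,"wy":0,"wz":0,"claw":0},{"dx":0,"dy":0,"dz":0,"wx":0,"wy":0,"wz":0,"claw":0}]'; python3 -m handwheel '[{"dx":0,"dy":0,"dz":0.15,"wx":0,"wy":0,"wz":0,"claw":0},{"dx":0,"dy":0,"dz":0.15,"wx":0,"wy":0,"wz":0,"claw":0}]';python3 -m handwheel '[{"dx":0,"dy":0,"dz":0.1,"wx":0,"wy":0,"wz":0,"claw":0},{"dx":0,"dy":0,"dz":0.1,"wx":0,"wy":0,"wz":0,"claw":0}]'
```

```text
clock: 11.02
position: [0.5114, -0.1297, 0.1195]
tool_rot: [-3.142, -0.0, 2.833]
force: [-0.0, -0.2, -1.7]
grip_width: 0.0107
finger_force: 59.3
clock: 11.28
position: [0.5117, -0.1295, 0.1168]
tool_rot: [3.141, 0.001, 2.833]
force: [1.4, 2.4, 1.4]
grip_width: 0.0109
finger_force: 59.6
clock: 11.52
position: [0.5119, -0.1293, 0.1148]
tool_rot: [3.141, 0.001, 2.833]
force: [1.2, 4.5, 9.9]
grip_width: 0.0107
finger_force: 60.6
```

```bash
python3 -m handwheel '[{"dx":0,"dy":0,"dz":0.1,"wx":0,"wy":0,"wz":0,"claw":0},{"dx":0,"dy":0,"dz":0,"wx":0,"wy":0,"wz":0,"claw":0}]';python3 -m handwheel '[{"dx":0,"dy":0,"dz":0.1,"wx":0,"wy":0,"wz":0,"claw":0},{"dx":0,"dy":0,"dz":0,"wx":0,"wy":0,"wz":0,"claw":0}]'
```

```text
clock: 11.78
position: [0.5119, -0.1295, 0.1139]
tool_rot: [3.141, 0.001, 2.833]
force: [2.3, 2.7, 5.4]
grip_width: 0.0109
finger_force: 60.5
clock: 12.02
position: [0.512, -0.1296, 0.113]
tool_rot: [3.141, 0.001, 2.833]
force: [1.3, 3.6, 7.6]
grip_width: 0.0108
finger_force: 60.8
```

```bash
for i in 1; do python3 -m handwheel '[{"dx":0,"dy":0,"dz":0.15,"wx":0,"wy":0,"wz":0,"claw":0},{"dx":0,"dy":0,"dz":0.15,"wx":0,"wy":0,"wz":0,"claw":0}]'; done; python3 -m handwheel '[{"dx":0,"dy":0,"dz":0.15,"wx":0,"wy":0,"wz":0,"claw":0},{"dx":0,"dy":0,"dz":0.15,"wx":0,"wy":0,"wz":0,"claw":0}]'
```

```text
clock: 12.28
position: [0.512, -0.1296, 0.11]
tool_rot: [3.141, 0.001, 2.833]
force: [1.3, 2.2, 6.6]
grip_width: 0.0107
finger_force: 60.3
clock: 12.52
position: [0.512, -0.1296, 0.1069]
tool_rot: [3.141, 0.001, 2.833]
force: [1.2, 3.4, 6.7]
grip_width: 0.0108
finger_force: 60.4
```

Bay 2 takes the blade with a steady drag of about 6.7 N, so it is the light-drag bay. I'll carry on down.

```bash
python3 -m handwheel '[{"dx":0,"dy":0,"dz":0.2,"wx":0,"wy":0,"wz":0,"claw":0},{"dx":0,"dy":0,"dz":0.2,"wx":0,"wy":0,"wz":0,"claw":0},{"dx":0,"dy":0,"dz":0.2,"wx":0,"wy":0,"wz":0,"claw":0},{"dx":0,"dy":0,"dz":0.2,"wx":0,"wy":0,"wz":0,"claw":0}]'; python3 -m handwheel '[{"dx":0,"dy":0,"dz":0.2,"wx":0,"wy":0,"wz":0,"claw":0},{"dx":0,"dy":0,"dz":0.2,"wx":0,"wy":0,"wz":0,"claw":0},{"dx":0,"dy":0,"dz":0.2,"wx":0,"wy":0,"wz":0,"claw":0},{"dx":0,"dy":0,"dz":0.2,"wx":0,"wy":0,"wz":0,"claw":0}]';python3 -m handwheel '[{"dx":0,"dy":0,"dz":0.2,"wx":0,"wy":0,"wz":0,"claw":0},{"dx":0,"dy":0,"dz":0.2,"wx":0,"wy":0,"wz":0,"claw":0},{"dx":0,"dy":0,"dz":0.2,"wx":0,"wy":0,"wz":0,"claw":0}]'
```

```text
clock: 13.02
position: [0.5119, -0.1296, 0.0989]
tool_rot: [3.141, 0.001, 2.833]
force: [1.1, 3.7, 6.0]
grip_width: 0.0112
finger_force: 60.4
clock: 13.52
position: [0.5119, -0.1295, 0.0909]
tool_rot: [3.141, 0.001, 2.833]
force: [1.3, 4.7, 6.8]
grip_width: 0.011
finger_force: 60.4
clock: 13.9
position: [0.5119, -0.1295, 0.0849]
tool_rot: [3.141, 0.001, 2.833]
force: [0.9, 3.5, 5.6]
grip_width: 0.0111
finger_force: 60.4
```

```bash
python3 -m handwheel '[{"dx":0,"dy":0,"dz":0.15,"wx":0,"wy":0,"wz":0,"claw":0},{"dx":0,"dy":0,"dz":0.15,"wx":0,"wy":0,"wz":0,"claw":0}]'; python3 -m handwheel '[{"dx":0,"dy":0,"dz":0.1,"wx":0,"wy":0,"wz":0,"claw":0},{"dx":0,"dy":0,"dz":0,"wx":0,"wy":0,"wz":0,"claw":0}]';python3 -m handwheel '[{"dx":0,"dy":0,"dz":0.1,"wx":0,"wy":0,"wz":0,"claw":0},{"dx":0,"dy":0,"dz":0,"wx":0,"wy":0,"wz":0,"claw":0}]'
```

```text
clock: 14.15
position: [0.5119, -0.1295, 0.0819]
tool_rot: [3.141, 0.001, 2.833]
force: [1.5, 4.7, 5.8]
grip_width: 0.0112
finger_force: 60.4
clock: 14.4
position: [0.5119, -0.1295, 0.0808]
tool_rot: [3.141, 0.001, 2.833]
force: [2.9, 3.8, 2.5]
grip_width: 0.011
finger_force: 60.0
clock: 14.65
position: [0.512, -0.1295, 0.0802]
tool_rot: [3.141, 0.001, 2.833]
force: [-0.4, 5.8, 13.7]
grip_width: 0.0111
finger_force: 61.5
```

It bottomed at TCP z = 0.080, as predicted. I'll relieve the push, release and rise.

```bash
python3 -m handwheel '[{"dx":0,"dy":0.02,"dz":-0.1,"wx":0,"wy":0,"wz":0,"claw":0},{"dx":0,"dy":0,"dz":0,"wx":0,"wy":0,"wz":0,"claw":40},{"dx":0,"dy":0,"dz":0,"wx":0,"wy":0,"wz":0,"claw":40},{"dx":0,"dy":0,"dz":0,"wx":0,"wy":0,"wz":0,"claw":40},{"dx":0,"dy":0,"dz":0,"wx":0,"wy":0,"wz":0,"claw":40}]'; python3 -m handwheel '[{"dx":0,"dy":0,"dz":-2,"wx":0,"wy":0,"wz":0,"claw":40},{"dx":0,"dy":0,"dz":-4,"wx":0,"wy":0,"wz":0,"claw":40},{"dx":0,"dy":0,"dz":-5,"wx":0,"wy":0,"wz":0,"claw":40},{"dx":0,"dy":0,"dz":0,"wx":0,"wy":0,"wz":0,"claw":40},{"dx":0,"dy":0,"dz":0,"wx":0,"wy":0,"wz":0,"claw":40}]'; python3 w.py w6
python3 - <<'E'
from h import *
f=dict(np.load("pics/w6.npz"));im=f["frame"].astype(int)
b=(im[:,:,0]-im[:,:,2]>40)&(im[:,:,0]>im[:,:,1]+30);n,l,s,c=cv2.connectedComponentsWithStats(b.astype(np.uint8))
cand=[i for i in range(1,n) if s[i,4]>150];print(s[cand])
i=min(cand,key=lambda i:abs(c[i][0]-320));
for dz in(0,.003,.006): print(dz,fit(f,l==i,[.512,-.128,-.308],.04,.012,.072+dz,.108+dz))
cv2.imwrite("pics/w6c.png",f["frame"][100:300,180:460].repeat(2,0).repeat(2,1))
E
```

```text
clock: 15.28
position: [0.5114, -0.1296, 0.0806]
tool_rot: [-3.141, -0.0, 2.833]
force: [0.4, -1.0, -0.5]
grip_width: 0.0344
finger_force: 0.0
clock: 15.9
position: [0.5113, -0.1294, 0.1904]
tool_rot: [-3.142, -0.0, 2.833]
force: [-0.2, 0.1, -0.3]
grip_width: 0.0344
finger_force: 0.0
15.9 [ 0.5113 -0.1294  0.1904] [-3.1416 -0.      2.8332] [-0.18  0.07 -0.26] 0.03438398381121226
[[ 311  166   18   67 1137]
 [   0  326   45   74 1933]]
0 (array([ 0.51270702, -0.12948369, -0.31660549]), np.float64(0.10648330058939093))
0.003 (array([ 0.51061523, -0.12890253, -0.31665122]), np.float64(0.1288190786323149))
0.006 (array([ 0.51050088, -0.12890425, -0.30086614]), np.float64(0.15184857102895244))
```

View pics/w6c.png

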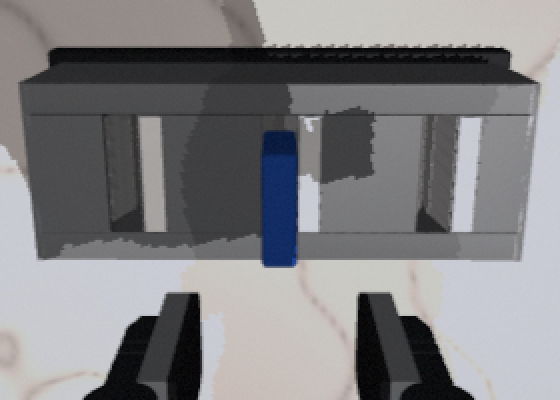

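The gauge stands upright and home in bay 2, with its blue handle at crop (280,200). The box fit is best at the home height, and the fingers are clear of it.

```bash
python3 -c "
from workcell import job_done
print(job_done())"
```

```text
the job is handed in; nothing more can be done
None
```

I left the gauge upright, released and fully home in bay 2 (about 6–7 N steady drag on the way in) and handed the job in at about 16 s. Bay 3 refused it at about 21 N peak push, slightly over the 20 N guideline; bay 1 was not tried, and nothing came near the bystanders.

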